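# Snap the right end cap onto the live branch fitting and hold it down

### The job

The duct pipe runs into the grey tray and ends at one of the two branch fittings; the other fitting is only a spare. Take the loose snap cap that matches the spigot of the fitting on the duct (wide or narrow), press it straight down onto that spigot until it clicks over the latches and sits fully home, and keep pressing: finish while still pushing the cap down firmly with the gripper on it (about 10 N). Leave the other cap and everything else on the table where they are.

Things in the scene. Friction and masses are not known exactly. Their poses are not given: they have to be found in the camera images.
- wide_cap: The wide snap cap, plain grey plastic, loose, about 30 g: a round skirt 50 mm in diameter and 28 mm high, open below, with a solid round grip stem 24 mm in diameter and 24 mm tall on top (52 mm tall in all). Stands mouth down on the table. Origin: centre of the mouth (underside); z up. Inside it is 24 mm deep; its mouth is 40 mm wide, 2 mm wider than its spigot.
- narrow_cap: The narrow snap cap, plain grey plastic, loose, about 30 g: a round skirt 38 mm in diameter and 28 mm high, open below, with a solid round grip stem 24 mm in diameter and 24 mm tall on top (52 mm tall in all). Stands mouth down on the table. Origin: centre of the mouth (underside); z up. Inside it is 24 mm deep; its mouth is 28 mm wide, 2 mm wider than its spigot.
- wide_cap_ceiling (a point): point inside the wide cap, on its axis at the inner end face, 24 mm above the cap's origin; it meets point wide_fitting_top when the cap is fully home
- narrow_cap_ceiling (a point): the same point of the narrow cap; it meets point narrow_fitting_top when the cap is fully home
- wide_fitting: The wide branch fitting, white plastic, fixed: a block 64 x 64 x 42 mm with an upright round spigot 38 mm in diameter standing 34 mm above the block, top edge bevelled 3 mm. Origin: centre of the block's underside, under the spigot's axis; z up. Three small spring latches bulge 3 mm from the spigot's side 13.5 mm below its top; the matching cap's inner lip must ride over them.
- narrow_fitting: The narrow branch fitting, white plastic, fixed: a block 64 x 64 x 42 mm with an upright round spigot 26 mm in diameter standing 34 mm above the block, top edge bevelled 3 mm. Origin: centre of the block's underside, under the spigot's axis; z up. Three small spring latches bulge 3 mm from the spigot's side 13.5 mm below its top; the matching cap's inner lip must ride over them.
- wide_fitting_top (a point): centre of the wide spigot's top face, 76 mm above the fitting's origin. The matching cap slides on freely for about 8 mm, then the latches resist with a peak of about 9 N (7 to 12 N); from about 9 mm before home the force drops sharply (the click) and the latches draw the cap on to its stop, where the spigot's top meets the inside of the cap (cap origin 24 mm below the spigot's top)
- narrow_fitting_top (a point): centre of the narrow spigot's top face, 76 mm above the fitting's origin; its latches behave as the wide one's
- duct_end (a point): the end of the grey duct pipe (28 mm thick) inside the tray, on the pipe's axis; it lies about 40 mm (horizontally) from the centre of the fitting that it serves and about 150 mm from the spare's
- tray: fixed grey open tray 200 x 300 x 30 mm, floor 4 mm thick, that holds both fittings 150 mm apart (along its y axis); the duct comes in over its +x wall; the other place in that wall has a rubber blank. Origin: centre of its underside
- gland_nut: loose brass hexagon nut, 28 mm across, 13 mm high; bystander; origin at the centre of its underside
- coupler: loose black plastic ring, 44 mm in diameter, 22 mm high; bystander; origin at the centre of its underside
- screwdriver: loose screwdriver 180 mm long, 26 mm thick, lying along its x axis; bystander; origin under its middle
- wrench: loose steel wrench 160 mm long, 8 mm high, lying along its x axis; bystander; origin under its middle
- bottle: loose white plastic bottle, 56 mm in diameter, 130 mm tall; bystander; origin at the centre of its underside
- parts_tub: loose white open tub 140 x 100 x 55 mm; bystander; origin at the centre of its underside
There are look-alikes about, which are no part of the job. Leave any green look-alike of the wide_cap alone.

How it is judged:
By the outcome, as a careful person would: the job done as asked, in the order asked, and still so for the second after the job is handed in, while the arm keeps its last pose, push and grip.
It also fails if it takes over 45 s, if anything falls off the work surface, if the arm or the gripper's body presses on something with over 40 N, if the wrist force passes 120 N, or if a joint passes its speed limit or range.

### The arm

A 6-joint arm with a two-finger parallel gripper is mounted at the origin on the work surface. World frame = base frame: x ahead of the robot, y to its left, z up, the work surface at z = 0. Lengths are in m, angles in degrees, forces in N, time in s.
With the tool pointing down it reaches from about 0.225 to 0.875 m from the base axis. Payload 3.4 kg.
Tool frame: the origin (TCP) lies where the fingers leave the gripper's body, on its centre line; the fingertips stand 73 mm ahead of it and the grasp point (between the pads) lies 54 mm ahead of it; x points along the fingers, y is the direction in which the jaws open and shut, and the axes are right-handed (so a half turn about x gives the same grasp; the last joint's range is limited). The gripper opens to 85 mm and grips with 20 to 120 N. Pads are 22 mm wide; open, the fingers measure 114 mm over their backs; the gripper's body (76 mm by 85 mm) begins 54 mm behind the grasp point. The pads swing forward as they close: fully open they stand 13 mm farther back than shut.
Start: joints at [68.125, 15.808, 86.224, -0, 77.962, -6.933], TCP at [0.148, 0.556, 0.304] pointing down, gripper open.
Joint ranges: [-165.64, 165.64], [-43.16, 119.46], [12.63, 154.43], [-67.54, 247.53], [6.08, 155.33], [-154.97, 154.97]. Speed limits (degrees/s): [147.25, 147.25, 180, 180, 180, 180].

### API

Orientations are given as a 3x3 rotation matrix whose columns are the frame's x, y, z axes.
In Python, from plant import arm gives the robot as it stands. The module is installed in compiled form; this text tells all that it offers.
- The arm moves only by the tool step_arm, never from a script. Its argument "moves" is a list of rows, each an object with "slide": the shift along the tool's x, y, z in mm, a list of three; "dr": the turn, a rotation vector about the tool's x, y, z in rad, a list of three. In form: [{"slide": [dx, dy, dz], "dr": [rx, ry, rz]}, ...]. A call has 1 to 5 rows; each row is the pose to reach, as a shift and turn from the pose commanded when the call began, along the tool's axes at that moment; what a row does not reach only later rows make up. A row lasts 1/10 s, in which the tool goes at most 50 mm and 8.59 degrees, less where a joint would pass 70% of its speed; a pose out of reach is approached as far as the arm can. A call with a gripper value outside its range is refused whole. "claw" is the opening in per cent of the stroke, from 0 (shut) to 100 (fully open), set as the call begins (left out, the last holds). The fingers move at their own pace and stop on an object; "newtons" is the grip in N (left out, the last holds). Time passes only in rows, so rows that repeat a pose let the fingers close. It gives the time, the measured TCP pose, the force and the opening at its end, in the units of the state.
- arm.get_state(): the state, without advancing time (a new reading comes with each control period).
- arm.capture(name): name is "scene" or "top"; returns the picture (480x640x3 uint8, red, green, blue); there is no depth.
- arm.camera_model(name): a dict with "K" (3x3 intrinsics, pixels), "eye" and "attitude" of the camera in the world. Camera axes: x right, y down, z forward; pixel columns grow to the right and rows downward; lengths in m; the calibration is good to about 2 mm. A picture is of the moment at which its call begins. camera_model takes no time and is no camera call.
- arm.sign_off(): hands the job in, once; it reports no verdict.
The state is a dict: "clock": time; "q": joint angles; "joint_velocities": joint speeds; "joint_efforts": joint torques, N m; "eef_pos": TCP position; "ee_rot": TCP orientation; "force": force on the tool from outside, world axes, zero at the start; "moment": the same for the moment, N m; "grip_width": finger opening in m.
Only numpy, scipy, OpenCV 4.12 (cv2) and the standard library are available. Lean on these libraries where they do the work, as an engineer would, in place of code of your own. Each camera call takes 0.05 s, during which the arm holds its last target.

## Working session

There is one attempt and no reset: what is moved stays moved. The work goes in short steps, Python scripts to look and compute and a tool call to move; the robot and the scene stay as the last step left them, time stands still between calls to the robot, and variables do not carry over. Pictures are saved under pics/ and viewed, and the job is handed in when it is done.

Besides the shell and the picture viewer there is one more tool, called by a JSON object that holds its "op" and its "data". step_arm: Moves the arm, as the interface text tells. Its arguments: {"type":"object","properties":{"moves":{"type":"array"},"claw":{"type":"number"},"newtons":{"type":"number"}},"required":["moves"]}

```bash
mkdir -p pics; python3 - <<'E'
from plant import arm
import cv2
for n in("scene","top"):
    im=arm.capture(n); cv2.imwrite(f"pics/{n}0.png",im[:,:,::-1])
    m=arm.camera_model(n); print(n,m)
s=arm.get_state(); print(s)
E
```

```text
scene {'K': array([[610.3444148 ,   0.        , 324.15609984],
       [  0.        , 610.3444148 , 236.6609899 ],
       [  0.        ,   0.        ,   1.        ]]), 'eye': array([ 1.58927328, -0.30108534,  1.00941376]), 'attitude': array([[ 0.27497764,  0.64397131, -0.71392454],
       [ 0.96139637, -0.17627929,  0.21128801],
       [ 0.0102133 , -0.74446394, -0.66758455]])}
top {'K': array([[565.64365471,   0.        , 332.76449099],
       [  0.        , 565.64365471, 236.85243182],
       [  0.        ,   0.        ,   1.        ]]), 'eye': array([0.25590806, 0.0256727 , 1.7252868 ]), 'attitude': array([[ 0.0034893 , -0.98351584,  0.18078833],
       [-0.99988098, -0.00614844, -0.01415023],
       [ 0.01502854, -0.18071743, -0.98342023]])}
{'clock': 0.1, 'q': array([ 6.81228517e+01,  1.58431157e+01,  8.62891073e+01,  1.32675415e-03,
        7.79622204e+01, -6.93432171e+00]), 'joint_velocities': array([-0.00261272, -0.09479614, -0.31580885, -0.05630516, -0.07129286,
       -0.03735571]), 'joint_efforts': array([ 8.76793838e-04, -4.17703807e+01, -2.46403116e+01, -1.38097598e-04,
        5.86703536e-03, -1.66436678e-06]), 'eef_pos': array([0.14814412, 0.55521283, 0.30312697]), 'ee_rot': array([[-6.35219800e-04,  2.57859219e-01,  9.66182291e-01],
       [-1.52120359e-03,  9.66181119e-01, -2.57859907e-01],
       [-9.99998641e-01, -1.63355769e-03, -2.21481007e-04]]), 'force': array([0.62963278, 0.39111775, 0.5215507 ]), 'moment': array([0.00355931, 0.01244101, 0.01364754]), 'grip_width': 0.08518427167135302}
```

View pics/scene0.png

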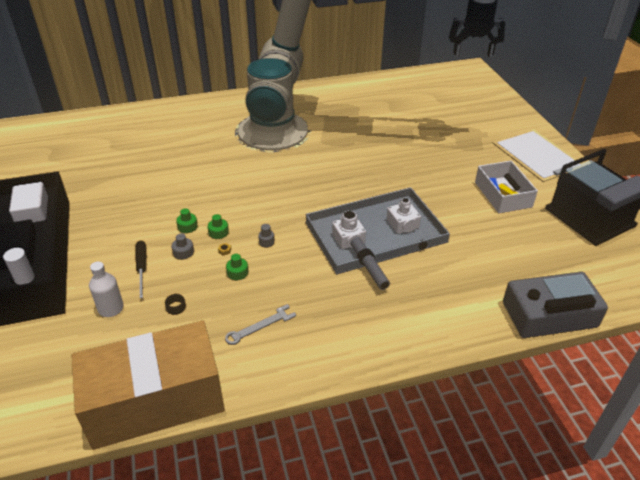

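View pics/top0.png

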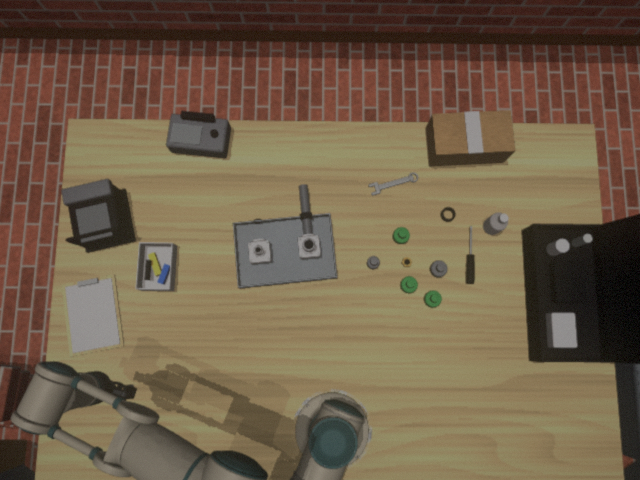

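The scene view shows the duct ending at the left fitting (≈350,228), which is the right one (≈309,245) in the top view. The grey caps are at top ≈(438,268) and (373,262). I'll zoom in to check the details.

```bash
python3 - <<'E'
import cv2,numpy as np
a=cv2.imread("pics/scene0.png");b=cv2.imread("pics/top0.png")
def z(im,x,y,w,h,k): return cv2.resize(im[y:y+h,x:x+w],None,fx=k,fy=k,interpolation=cv2.INTER_CUBIC)
cv2.imwrite("pics/z1.png",z(a,295,180,160,120,5))
cv2.imwrite("pics/z2.png",z(a,160,200,130,90,6))
cv2.imwrite("pics/z3.png",z(b,225,180,130,115,5))
cv2.imwrite("pics/z4.png",z(b,360,220,120,95,6))
E
```

```text
(no output)
```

View pics/z1.png

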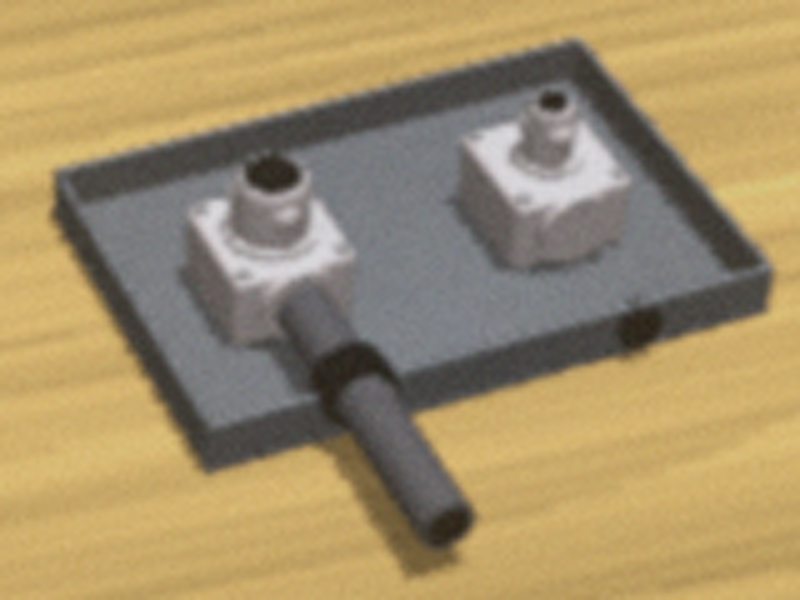

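View pics/z2.png

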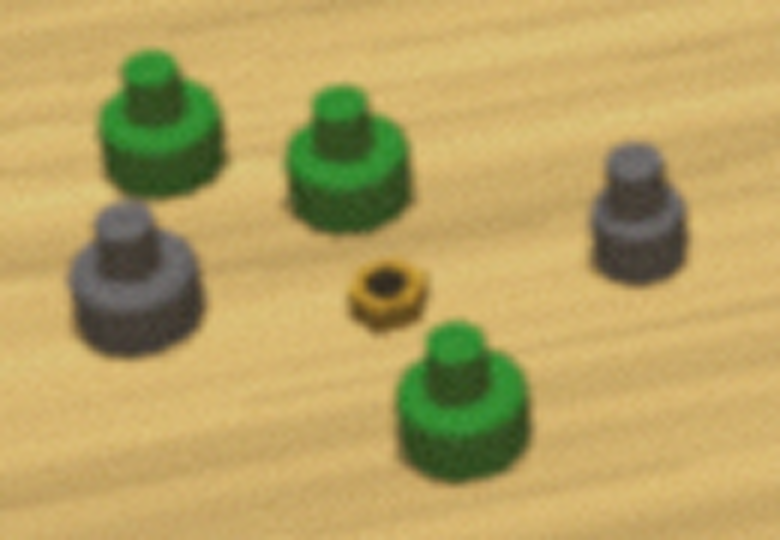

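View pics/z3.png

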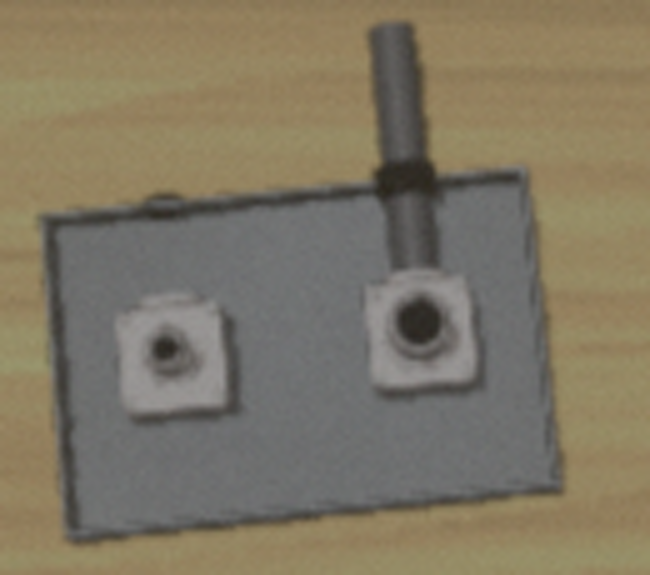

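View pics/z4.png

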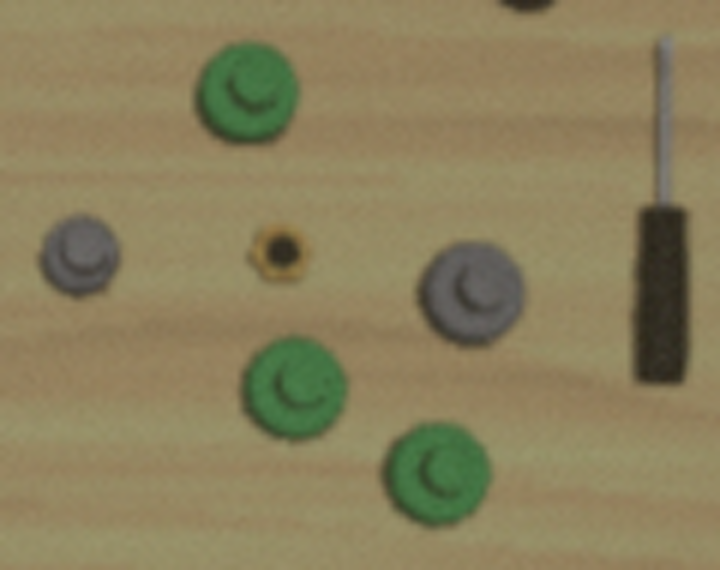

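The duct ends at the fitting with the wide spigot, so the wide grey cap is the one to use. It is at top ≈(438,268), scene ≈(182,247). Next I'll measure both.

```bash
cat > h.py <<'E'
import cv2,numpy as np
from plant import arm
def ray(n,uv):
    m=arm.camera_model(n); d=np.linalg.solve(m["K"],[uv[0],uv[1],1]); return m["eye"],m["attitude"]@d
def onz(n,uv,z):
    e,d=ray(n,uv); return e+d*(z-e[2])/d[2]
def proj(n,p):
    m=arm.camera_model(n); c=m["attitude"].T@(np.array(p)-m["eye"]); c=m["K"]@c; return c[:2]/c[2]
def comp(mask,near):
    n,l,st,c=cv2.connectedComponentsWithStats(mask.astype(np.uint8))
    i=1+np.argmin([np.hypot(*(c[j]-near)) if st[j,4]>15 else 1e9 for j in range(1,n)])
    return l==i,st[i],c[i]
E
python3 - <<'E'
from h import *
ims={n:cv2.imread(f"pics/{n}0.png") for n in("scene","top")}
for n,hole,cap in(("scene",(349,214),(182,247)),("top",(308.5,244),(438,268))):
    im=ims[n]; k=4
    big=cv2.resize(im,None,fx=k,fy=k,interpolation=cv2.INTER_CUBIC)
    g=cv2.cvtColor(big,cv2.COLOR_BGR2GRAY)
    for t in (60,75,90):
        m,st,c=comp((g<t),np.array(hole)*k)
        c=(c+.5)/k-.5; print(n,"hole",t,st[2:]/k,c,onz(n,c,.080))
    hsv=cv2.cvtColor(big,cv2.COLOR_BGR2HSV)
    sat=hsv[...,1]
    for t in(50,60,70):
        m,st,c=comp((sat<t),np.array(cap)*k)
        print(n,"capmask",t,np.array(st)/k,(c+.5)/k-.5)
    x,y=np.array(cap)*k
    sub=g[y-80:y+80,x-80:x+80]; print("capgray pcts",np.percentile(g[m],[5,25,50,75,95]))
E
```

```text
scene hole 60 [  9.75   6.75 178.5 ] [349.00105042 214.25315126] [0.53415827 0.07207473 0.08      ]
scene hole 75 [ 137.     44.25 3195.25] [382.21208239 207.53911079] [0.53114018 0.15714328 0.08      ]
scene hole 90 [  9.75  15.25 138.  ] [335.43387681 240.11684783] [0.61338098 0.01450923 0.08      ]
scene capmask 50 [172.25 234.    20.25  20.75 916.25] [181.50378581 244.49478172]
scene capmask 60 [ 172.   233.5   20.5   25.  1295. ] [181.66529923 246.10226834]
scene capmask 70 [ 171.75  233.25   21.     25.25 1511.75] [181.90530428 246.45772697]
capgray pcts [ 59.  64.  82. 103. 110.]
top hole 60 [  8.     8.25 199.  ] [308.43341709 243.97581658] [0.53656459 0.07368315 0.08      ]
top hole 75 [  8.75   9.   242.  ] [308.40030992 243.88610537] [0.53683236 0.07378376 0.08      ]
top hole 90 [ 10.25  10.   288.  ] [308.47460938 243.83789062] [0.53697792 0.07356639 0.08      ]
top capmask 50 [431.   260.75  16.25  16.   813.75] [438.58183564 268.22162058]
top capmask 60 [430.75 260.5   16.75  16.5  859.5 ] [438.60507563 268.22018615]
top capmask 70 [430.5  260.25  17.25  17.   912.25] [438.64370375 268.18844204]
capgray pcts [ 65.   84.   93.   96.  102.6]
```

```bash
python3 - <<'E'
from h import *
k=4
for n,cap in(("scene",(182,247)),("top",(438,268))):
    im=cv2.imread(f"pics/{n}0.png")
    big=cv2.resize(im,None,fx=k,fy=k,interpolation=cv2.INTER_CUBIC)
    hsv=cv2.cvtColor(big,cv2.COLOR_BGR2HSV); g=cv2.cvtColor(big,cv2.COLOR_BGR2GRAY)
    m,st,c=comp(hsv[...,1]<65,np.array(cap)*k)
    if n=="top":
        for t in(78,85):
            mm,_,_=comp(m&(g>t),np.array(cap)*k)
            ct=max(cv2.findContours(mm.astype(np.uint8),0,2)[0],key=len); h=cv2.convexHull(ct)
            e=cv2.fitEllipse(h); cc=(np.array(e[0])+.5)/k-.5; print(t,e[1][0]/k,e[1][1]/k,cc,onz(n,cc,.028))
    else:
        ys,xs=np.where(m)
        # row-wise mid of edges : stem rows & skirt rows
        for y in range(ys.min(),ys.max(),6):
            r=xs[ys==y]; print(y/k,(r.min()+r.max()+1)/2/k-.5,(r.max()-r.min()+1)/k)
        print(ys.max()/k)
for p in((.47,-.205,0),(.47,-.205,.028),(.47,-.205,.052)): print(proj("scene",p),proj("top",p))
E
```

```text
233.5 181.25 1.5
235.0 180.75 7.0
236.5 180.25 9.0
238.0 180.375 9.25
239.5 182.5 13.0
241.0 182.5 16.5
242.5 182.125 18.75
244.0 182.0 20.0
245.5 181.75 20.5
247.0 181.5 20.5
248.5 182.0 20.0
250.0 182.375 19.25
251.5 182.5 19.0
253.0 182.625 18.25
254.5 182.375 16.75
256.0 182.0 14.0
257.5 181.5 9.0
258.25
78 15.588431358337402 16.88299560546875 [439.06829834 267.85595703] [ 0.47445005 -0.32115104  0.028     ]
85 15.113325119018555 16.83692169189453 [439.26412964 267.75247192] [ 0.4747689  -0.32175571  0.028     ]
[231.90085248 242.28291571] [399.60897814 270.24637081]
[230.84973724 233.72607228] [400.82376259 269.11104186]
[229.92733775 226.21706884] [401.89655991 268.10841307]
```

```bash
python3 - <<'E'
from h import *
P=np.array([.474,-.321,0])
for r,z in((.025,0),(.025,.028),(.012,.052)):
  for n in("scene","top"):
    q=np.array([proj(n,P+[r*np.cos(a),r*np.sin(a),z]) for a in np.arange(0,6.28,.05)]); print(n,z,q.min(0),q.max(0))
# ground/rows
for n,uv in(("scene",(180.4,233.4)),): print(onz(n,uv,.052))
s=arm.get_state();R=s["ee_rot"];print(R.round(3),s["eef_pos"])
for t in([.474,-.321,.22],[.535,.073,.22]): print((R.T@(np.array(t)-s["eef_pos"])*1000).round())
E
```

```text
scene 0 [173.60386168 244.92177405] [194.75492467 259.20964396]
top 0 [429.10117433 261.10319951] [445.30694846 277.24795128]
scene 0.028 [171.7757864  236.34749164] [193.20745235 250.598881  ]
top 0.028 [430.78848013 259.82587503] [447.25408831 276.22400602]
scene 0.052 [175.82599097 232.44694522] [186.23118246 239.26911592]
top 0.052 [436.62052719 263.002528  ] [444.6341965  270.98091629]
[ 0.464935   -0.32151336  0.052     ]
[[-0.001  0.258  0.966]
 [-0.002  0.966 -0.258]
 [-1.    -0.002 -0.   ]] [0.14814412 0.55521283 0.30312697]
[  84. -762.  541.]
[  84. -366.  498.]
```

{"op": "step_arm", "data": {"moves": [{"slide": [0,-760,540],"dr": [0,0,0]},{"slide": [0,-760,540],"dr": [0,0,0]},{"slide": [0,-760,540],"dr": [0,0,0]},{"slide": [0,-760,540],"dr": [0,0,0]},{"slide": [0,-760,540],"dr": [0,0,0]}], "claw": 70, "newtons": 60}}

```text
clock: 0.6
eef_pos: [0.2356, 0.3194, 0.3036]
ee_rot: [[0.0, 0.257, 0.966], [-0.0, 0.966, -0.257], [-1.0, -0.0, 0.0]]
force: [2.2, -0.3, -0.1]
grip_width: 0.0595
```

{"op": "step_arm", "data": {"moves": [{"slide": [0,-555,390],"dr": [0,0,0]},{"slide": [0,-555,390],"dr": [0,0,0]},{"slide": [0,-555,390],"dr": [0,0,0]},{"slide": [0,-555,390],"dr": [0,0,0]},{"slide": [0,-555,390],"dr": [0,0,0]}]}}

```text
clock: 1.1
eef_pos: [0.3216, 0.0848, 0.3039]
ee_rot: [[0.001, 0.258, 0.966], [0.0, 0.966, -0.258], [-1.0, 0.001, 0.001]]
force: [0.9, 0.7, -0.4]
grip_width: 0.0598
```

{"op": "step_arm", "data": {"moves": [{"slide": [0,-350,245],"dr": [0,0,0]},{"slide": [0,-350,245],"dr": [0,0,0]},{"slide": [0,-350,245],"dr": [0,0,0]},{"slide": [0,-350,245],"dr": [0,0,0]},{"slide": [0,-350,245],"dr": [0,0,0]}]}}

```text
clock: 1.6
eef_pos: [0.4074, -0.1503, 0.3037]
ee_rot: [[0.0, 0.259, 0.966], [0.001, 0.966, -0.259], [-1.0, 0.001, -0.0]]
force: [1.1, 0.6, 1.7]
grip_width: 0.0595
```

{"op": "step_arm", "data": {"moves": [{"slide": [0,-140,102],"dr": [0,0,0]},{"slide": [0,-140,102],"dr": [0,0,0]},{"slide": [0,-140,102],"dr": [0,0,0]},{"slide": [0,-140,102],"dr": [0,0,0]},{"slide": [0,-140,102],"dr": [0,0,0]}]}}

```text
clock: 2.1
eef_pos: [0.4708, -0.3131, 0.3026]
ee_rot: [[-0.001, 0.261, 0.965], [-0.0, 0.965, -0.261], [-1.0, -0.0, -0.0]]
force: [-0.8, 1.0, 0.8]
grip_width: 0.0597
```

{"op": "step_arm", "data": {"moves": [{"slide": [50,0,0],"dr": [0,0,0]},{"slide": [100,0,0],"dr": [0,0,0]},{"slide": [120,0,0],"dr": [0,0,0]},{"slide": [120,0,0],"dr": [0,0,0]}]}}

```text
clock: 2.5
eef_pos: [0.4675, -0.3068, 0.1803]
ee_rot: [[-0.007, 0.257, 0.966], [0.007, 0.966, -0.257], [-1.0, 0.005, -0.009]]
force: [-0.5, 0.1, 0.4]
grip_width: 0.0597
```

```bash
python3 - <<'E'
from h import *
s=arm.get_state();R=s["ee_rot"];print(s["eef_pos"])
print((R.T@(np.array([.473,-.322,.105])-s["eef_pos"])*1000).round(1))
a=arm.capture("scene");b=arm.capture("top")
cv2.imwrite("pics/s1.png",a[:,:,::-1]);cv2.imwrite("pics/t1.png",b[:,:,::-1])
z=lambda im,x,y:cv2.resize(im[y:y+130,x:x+130],None,fx=3,fy=3,interpolation=2)
cv2.imwrite("pics/c1.png",np.hstack([z(a,115,160),z(b,375,205)])[:,:,::-1])
E
```

```text
[ 0.46750637 -0.30679876  0.18032239]
[ 75.2 -13.6   9.9]
```

View pics/c1.png

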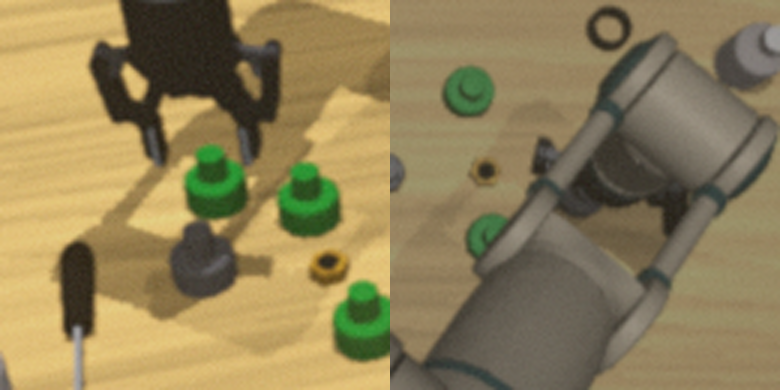

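The open gripper is above the wide cap at scene ≈(182,247). It needs about 14 mm in y and 10 mm in z to line up, then it can go down.

{"op": "step_arm", "data": {"moves": [{"slide": [0,-13,9],"dr": [0,0,0]},{"slide": [15,-13,9],"dr": [0,0,0]},{"slide": [15,-13,9],"dr": [0,0,0]},{"slide": [15,-13,9],"dr": [0,0,0]}]}}

```text
clock: 3.0
eef_pos: [0.4758, -0.3255, 0.1701]
ee_rot: [[0.001, 0.258, 0.966], [-0.001, 0.966, -0.258], [-1.0, -0.001, 0.002]]
force: [-0.2, 0.2, 0.6]
grip_width: 0.0599
```

```bash
python3 - <<'E'
from h import *
s=arm.get_state();R=s["ee_rot"];print(s["eef_pos"],R.round(4),s["joint_velocities"].round(2))
print((R.T@(np.array([.473,-.322,.105])-s["eef_pos"])*1000).round(1))
a=arm.capture("scene")
cv2.imwrite("pics/c2.png",cv2.resize(a[170:290,115:275],None,fx=5,fy=5,interpolation=2)[:,:,::-1])
E
```

```text
[ 0.47582955 -0.32546133  0.17005066] [[ 1.500e-03  2.580e-01  9.661e-01]
 [-1.200e-03  9.661e-01 -2.580e-01]
 [-1.000e+00 -8.000e-04  1.700e-03]] [ 0.13 -0.39  0.18 -0.04 -0.24  0.  ]
[65.   2.7 -3.7]
```

View pics/c2.png

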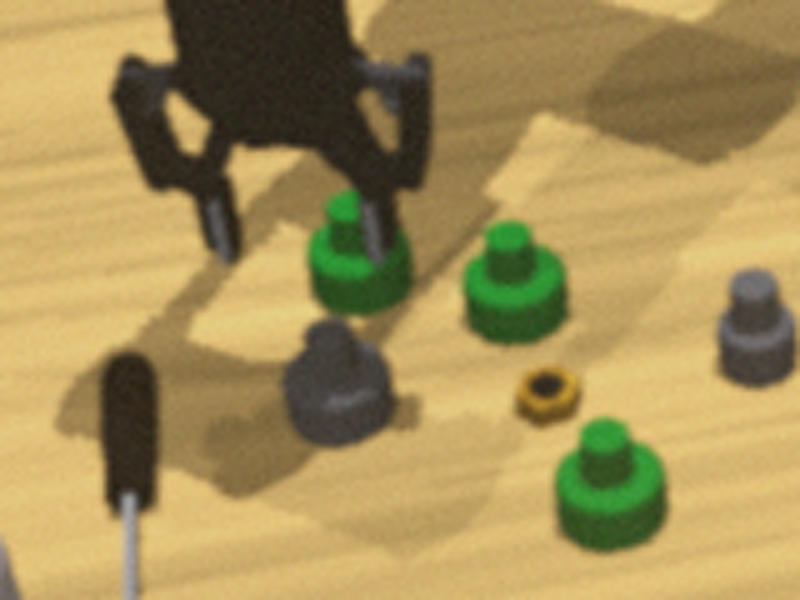

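{"op": "step_arm", "data": {"moves": [{"slide": [20,2.5,-3.5],"dr": [0,0,0]},{"slide": [40,2.5,-3.5],"dr": [0,0,0]},{"slide": [55,2.5,-3.5],"dr": [0,0,0]},{"slide": [63,2.5,-3.5],"dr": [0,0,0]},{"slide": [63,2.5,-3.5],"dr": [0,0,0]}]}}

```text
clock: 3.55
eef_pos: [0.4724, -0.3212, 0.1056]
ee_rot: [[-0.001, 0.258, 0.966], [0.001, 0.966, -0.258], [-1.0, 0.0, -0.001]]
force: [-0.1, 0.1, 1.2]
grip_width: 0.0595
```

```bash
python3 - <<'E'
from h import *
s=arm.get_state();R=s["ee_rot"];print(s["eef_pos"],s["force"])
print((R.T@(np.array([.473,-.322,.105])-s["eef_pos"])*1000).round(1))
a=arm.capture("scene")
cv2.imwrite("pics/c3.png",cv2.resize(a[170:290,115:275],None,fx=5,fy=5,interpolation=2)[:,:,::-1])
E
```

```text
[ 0.47244122 -0.32122051  0.1055744 ] [-0.05475334  0.13210444  1.2374671 ]
[ 0.6 -0.6  0.7]
```

View pics/c3.png

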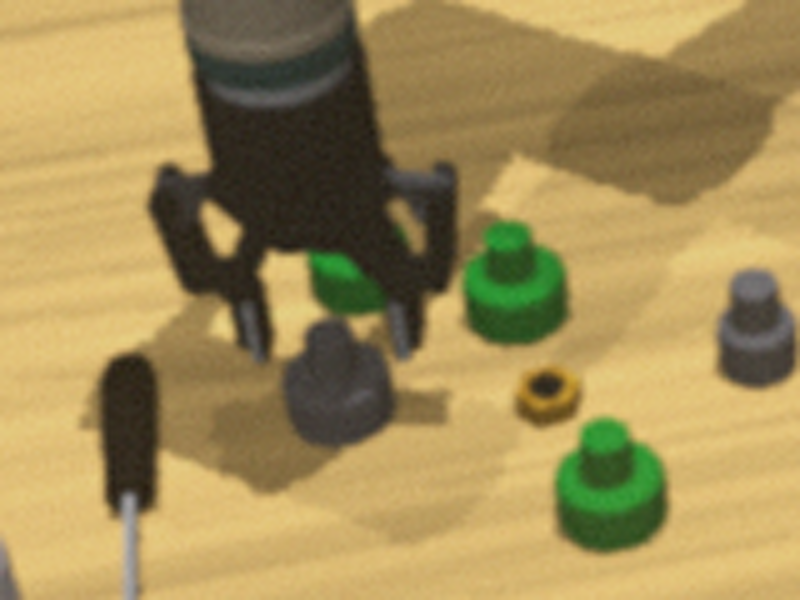

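The tips straddle the stem at mid column ≈330, which matches the stem, and sit just above the skirt. I'll close now.

{"op": "step_arm", "data": {"moves": [{"slide": [0,0,0],"dr": [0,0,0]},{"slide": [0,0,0],"dr": [0,0,0]},{"slide": [0,0,0],"dr": [0,0,0]},{"slide": [0,0,0],"dr": [0,0,0]},{"slide": [0,0,0],"dr": [0,0,0]}], "claw": 0, "newtons": 60}}

```text
clock: 4.1
eef_pos: [0.473, -0.3218, 0.1069]
ee_rot: [[0.002, 0.258, 0.966], [-0.001, 0.966, -0.258], [-1.0, -0.001, 0.002]]
force: [-0.3, -0.9, 5.5]
grip_width: 0.022
```

```bash
python3 - <<'E'
from h import *
s=arm.get_state();print(s["eef_pos"],s["force"],s["grip_width"])
a=arm.capture("scene")
cv2.imwrite("pics/c4.png",cv2.resize(a[170:290,115:275],None,fx=5,fy=5,interpolation=2)[:,:,::-1])
E
```

```text
[ 0.47298746 -0.3217951   0.10689852] [-0.2942832  -0.90028886  5.48561947] 0.022045867492622145
```

View pics/c4.png

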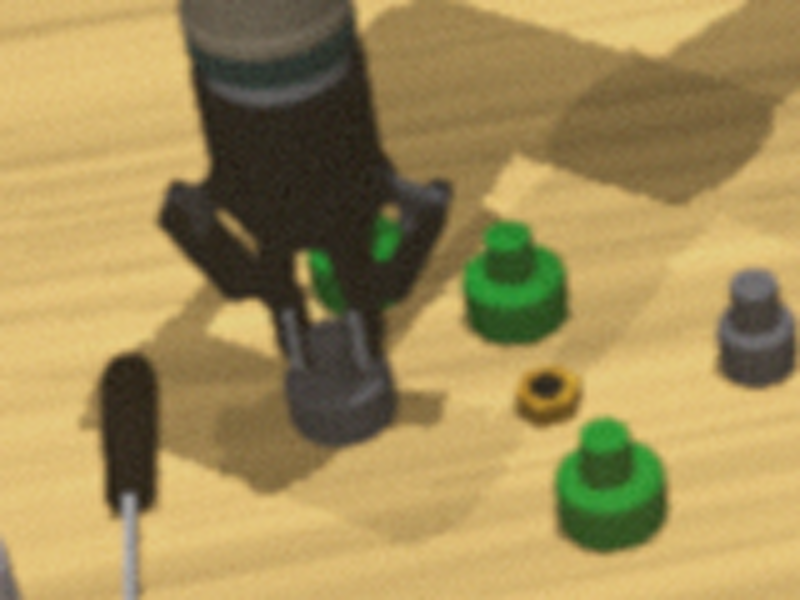

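Grasped at 22 mm. The cap is level, with the tips on the skirt. Next is the lift.

{"op": "step_arm", "data": {"moves": [{"slide": [-15,0,0],"dr": [0,0,0]},{"slide": [-45,0,0],"dr": [0,0,0]},{"slide": [-90,0,0],"dr": [0,0,0]},{"slide": [-130,0,0],"dr": [0,0,0]},{"slide": [-130,0,0],"dr": [0,0,0]}]}}

```text
clock: 4.65
eef_pos: [0.4748, -0.3232, 0.2418]
ee_rot: [[0.009, 0.258, 0.966], [-0.008, 0.966, -0.258], [-1.0, -0.005, 0.011]]
force: [0.6, -1.0, 0.6]
grip_width: 0.0218
```

{"op": "step_arm", "data": {"moves": [{"slide": [0,40,-4],"dr": [0,0,0]},{"slide": [0,80,-8],"dr": [0,0,0]},{"slide": [0,120,-12],"dr": [0,0,0]},{"slide": [0,160,-16],"dr": [0,0,0]},{"slide": [0,200,-20],"dr": [0,0,0]}]}}

```text
clock: 5.15
eef_pos: [0.5042, -0.1212, 0.2349]
ee_rot: [[-0.001, 0.258, 0.966], [0.001, 0.966, -0.258], [-1.0, 0.0, -0.002]]
force: [0.4, 0.7, -0.8]
grip_width: 0.0216
```

{"op": "step_arm", "data": {"moves": [{"slide": [0,40,-4],"dr": [0,0,0]},{"slide": [0,80,-8],"dr": [0,0,0]},{"slide": [0,120,-12],"dr": [0,0,0]},{"slide": [0,160,-16],"dr": [0,0,0]},{"slide": [0,198,-21],"dr": [0,0,0]}]}}

```text
clock: 5.65
eef_pos: [0.5351, 0.0756, 0.2349]
ee_rot: [[-0.001, 0.258, 0.966], [0.0, 0.966, -0.258], [-1.0, -0.0, -0.001]]
force: [0.7, 0.3, -0.4]
grip_width: 0.0216
```

{"op": "step_arm", "data": {"moves": [{"slide": [0,0,0],"dr": [0,0,0]},{"slide": [0,0,0],"dr": [0,0,0]},{"slide": [0,0,0],"dr": [0,0,0]},{"slide": [0,0,0],"dr": [0,0,0]}]}}

```text
clock: 6.05
eef_pos: [0.5353, 0.0726, 0.2356]
ee_rot: [[-0.001, 0.259, 0.966], [-0.0, 0.966, -0.259], [-1.0, -0.0, -0.0]]
force: [0.3, -0.0, -1.6]
grip_width: 0.022
```

```bash
python3 - <<'E'
from h import *
s=arm.get_state();R=s["ee_rot"];print(s["eef_pos"],s["force"],s["grip_width"],R.round(4))
print((R.T@(np.array([.5355,.073,.202])-s["eef_pos"])*1000).round(1))
a=arm.capture("scene");b=arm.capture("top")
cv2.imwrite("pics/s5.png",a[:,:,::-1]);cv2.imwrite("pics/t5.png",b[:,:,::-1])
z=lambda im,x,y:cv2.resize(im[y:y+130,x:x+130],None,fx=3,fy=3,interpolation=2)
cv2.imwrite("pics/c5.png",np.hstack([z(a,285,140),z(b,245,185)])[:,:,::-1])
E
```

```text
[0.53533951 0.07257416 0.23560275] [ 0.32346908 -0.01394916 -1.63873375] 0.02199004924662323 [[-6.000e-04  2.594e-01  9.658e-01]
 [-3.000e-04  9.658e-01 -2.594e-01]
 [-1.000e+00 -5.000e-04 -5.000e-04]]
[33.6  0.5  0.1]
```

View pics/c5.png

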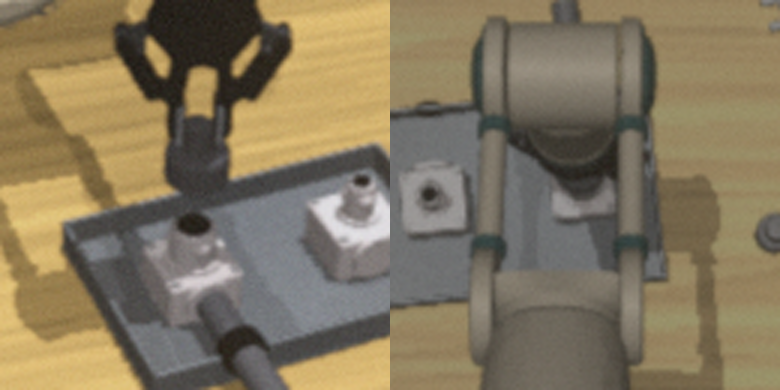

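The cap hangs level above the wide spigot: skirt at scene ≈(351,197), spigot hole at ≈(349,214). The arm blocks the top view. I'll lower it near the rim and compare there.

{"op": "step_arm", "data": {"moves": [{"slide": [10,0,0],"dr": [0,0,0]},{"slide": [20,0,0],"dr": [0,0,0]},{"slide": [26,0,0],"dr": [0,0,0]},{"slide": [26,0,0],"dr": [0,0,0]},{"slide": [26,0,0],"dr": [0,0,0]}]}}

```text
clock: 6.65
eef_pos: [0.5355, 0.0738, 0.2095]
ee_rot: [[-0.001, 0.258, 0.966], [0.0, 0.966, -0.258], [-1.0, -0.0, -0.001]]
force: [-0.3, -0.3, 0.1]
grip_width: 0.0218
```

```bash
python3 - <<'E'
from h import *
s=arm.get_state();R=s["ee_rot"];print(s["eef_pos"],s["force"],s["grip_width"])
a=arm.capture("scene");b=arm.capture("top")
cv2.imwrite("pics/s6.png",a[:,:,::-1]);cv2.imwrite("pics/t6.png",b[:,:,::-1])
z=lambda im,x,y:cv2.resize(im[y:y+80,x:x+80],None,fx=5,fy=5,interpolation=2)
cv2.imwrite("pics/c6.png",np.hstack([z(a,310,165),z(b,270,205)])[:,:,::-1])
P=np.array([s["eef_pos"][0],s["eef_pos"][1],0])
zb=s["eef_pos"][2]-.1065
for r,z in((.025,zb),(.025,zb+.028)):
    q=np.array([proj("scene",P+[r*np.cos(t),r*np.sin(t),z]) for t in np.arange(0,6.28,.05)]); print("pred",z,q.min(0),q.max(0))
q=np.array([proj("scene",np.array([.5355,.073,.08])+[.019*np.cos(t),.019*np.sin(t),0]) for t in np.arange(0,6.28,.05)]); print("spig",q.min(0),q.max(0))
E
```

```text
[0.53548314 0.07377938 0.20952231] [-0.30891924 -0.32604659  0.05384329] 0.02182906468610836
pred 0.1030223059874502 [339.60843272 200.3386164 ] [360.85475911 213.75116059]
pred 0.1310223059874502 [339.93512868 191.00945533] [361.46191114 204.3531124 ]
spig [341.55636113 209.46944088] [357.53399408 219.70317172]
```

View pics/c6.png

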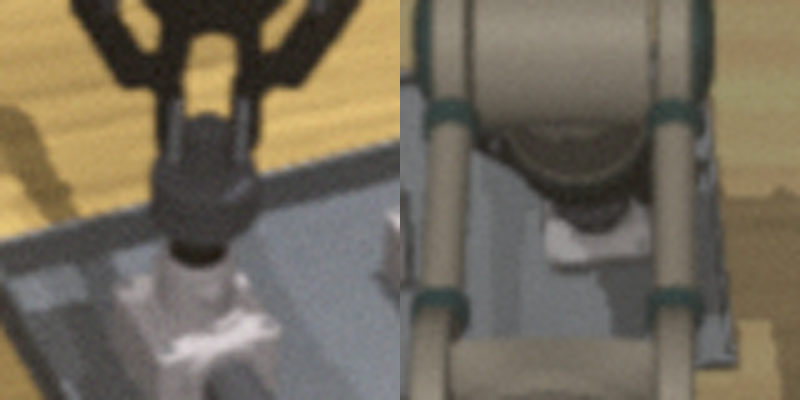

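```bash
python3 - <<'E'
from h import *
a=cv2.imread("pics/s6.png"); a0=cv2.imread("pics/scene0.png")
g=cv2.GaussianBlur(cv2.cvtColor(a,cv2.COLOR_BGR2GRAY).astype(float),(1,5),0)
g0=cv2.GaussianBlur(cv2.cvtColor(a0,cv2.COLOR_BGR2GRAY).astype(float),(1,5),0)
print("cols 335..366")
for r in(202,204,206,208,210): print(r,g[r,335:367].astype(int))
print("spig now")
for r in(218,220,222,224,226): print(r,g[r,335:367].astype(int))
print("spig before")
for r in(210,212,214,216,218,220,222,224,226): print(r,g0[r,335:367].astype(int))
E
```

```text
cols 335..366
202 [158 158 160 157 134  84  57  58  60  62  61  62  61  61  62  61  63  62
  62  60  68  71  81  83  78  67  64  66  72  68  68  69]
204 [168 165 160 155 130  80  54  54  55  59  59  63  63  64  64  64  65  64
  64  67  75  77  75  69  64  59  59  64  70  70  69  70]
206 [138 130 118 107  89  61  51  54  55  54  56  58  60  61  62  60  62  62
  60  61  61  62  59  57  55  55  63  73  83  85  89  93]
208 [ 82  80  77  72  67  58  54  55  55  55  54  54  57  57  58  59  57  59
  59  58  57  58  54  57  58  67  87 105 113 116 119 120]
210 [ 70  67  68  68  66  65  60  60  58  58  55  58  56  58  57  59  59  60
  58  59  59  57  58  64  74  94 112 127 125 126 127 124]
spig now
218 [127 130 130 130 127 121 113 108 111 113 106  98  87  78  79  77  83  89
 102 109 114 115 121 122 115 113 113 113 114 121 124 128]
220 [120 132 144 146 143 129 113 104 110 116 119 125 125 123 126 124 127 128
 126 121 115 121 148 158 134 115 114 111 114 115 121 124]
222 [131 141 156 155 152 133 111 103 108 113 118 124 124 124 129 130 135 136
 131 117 107 112 136 152 139 120 114 111 116 114 114 11
[... 799 characters left out ...]
 122 121 123 124 124 122]
218 [127 129 133 132 134 136 129 119 125 136 134 130 113 100  97 106 113 126
 141 152 153 139 134 128 127 122 121 121 124 124 123 122]
220 [144 162 179 184 181 160 125 104 109 121 131 139 141 142 146 151 154 158
 156 146 133 136 161 167 153 129 120 123 124 123 124 126]
222 [171 189 210 210 198 165 122 102 106 112 116 121 123 127 137 150 162 172
 166 146 125 135 178 202 190 159 135 123 123 126 126 127]
224 [195 208 212 200 174 149 119 103 106 112 116 118 120 123 126 134 143 145
 138 122 117 140 185 206 205 196 175 143 129 124 126 125]
226 [170 199 207 199 176 161 139 123 116 114 116 116 120 121 119 114 115 113
 113 114 128 162 195 204 207 209 204 182 153 129 125 123]
```

Scene-view edges: the cap skirt spans columns 339.6–361.4, matching the TCP pose. The spigot centre is at ≈348.8, which puts the spigot at about y=0.0716. So I'll shift about −2 mm in y and then go down.

{"op": "step_arm", "data": {"moves": [{"slide": [0,-2.1,0.5],"dr": [0,0,0]},{"slide": [8,-2.1,0.5],"dr": [0,0,0]},{"slide": [14,-2.1,0.5],"dr": [0,0,0]},{"slide": [18,-2.1,0.5],"dr": [0,0,0]},{"slide": [18,-2.1,0.5],"dr": [0,0,0]}]}}

```text
clock: 7.25
eef_pos: [0.5349, 0.0716, 0.1909]
ee_rot: [[-0.002, 0.258, 0.966], [0.0, 0.966, -0.258], [-1.0, -0.0, -0.002]]
force: [0.6, -0.9, -0.2]
grip_width: 0.0214
```

```bash
python3 - <<'E'
from h import *
s=arm.get_state();R=s["ee_rot"];print(s["eef_pos"],s["force"],s["moment"],s["grip_width"])
print((R.T@(np.array([.5354,.0716,.187])-s["eef_pos"])*1000).round(1))
a=arm.capture("scene")
cv2.imwrite("pics/s7.png",a[:,:,::-1])
z=lambda im,x,y:cv2.resize(im[y:y+80,x:x+80],None,fx=7,fy=7,interpolation=2)
cv2.imwrite("pics/c7.png",z(a,310,165)[:,:,::-1])
E
```

```text
[0.53492291 0.07163586 0.19090371] [ 0.55107493 -0.852899   -0.17414346] [-0.00542213  0.04023838  0.00673552] 0.021391640310234633
[3.9 0.1 0.5]
```

View pics/c7.png

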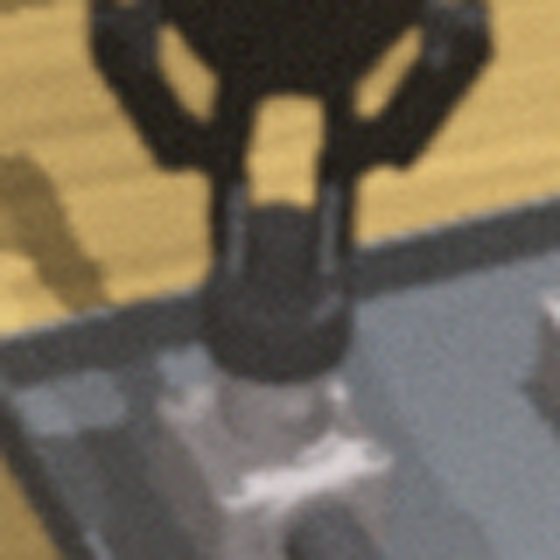

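The cap (centre column ≈280) is over the spigot (centre ≈278). Descending gently.

{"op": "step_arm", "data": {"moves": [{"slide": [2,0,0.4],"dr": [0,0,0]},{"slide": [4,0,0.4],"dr": [0,0,0]},{"slide": [6,0,0.4],"dr": [0,0,0]},{"slide": [7,0,0.4],"dr": [0,0,0]},{"slide": [7,0,0.4],"dr": [0,0,0]}]}}

```text
clock: 7.8
eef_pos: [0.5358, 0.0715, 0.1847]
ee_rot: [[-0.0, 0.258, 0.966], [0.0, 0.966, -0.258], [-1.0, -0.0, -0.0]]
force: [-0.3, -0.5, -1.0]
grip_width: 0.0216
```

{"op": "step_arm", "data": {"moves": [{"slide": [1,0,0],"dr": [0,0,0]},{"slide": [2,0,0],"dr": [0,0,0]},{"slide": [3,0,0],"dr": [0,0,0]},{"slide": [3,0,0],"dr": [0,0,0]}]}}

```text
clock: 8.2
eef_pos: [0.5357, 0.0716, 0.1817]
ee_rot: [[-0.001, 0.258, 0.966], [0.0, 0.966, -0.258], [-1.0, 0.0, -0.001]]
force: [-0.7, 0.2, -1.2]
grip_width: 0.022
```

Past the bevel (about 5 mm engaged) with no load, so I'll continue.

{"op": "step_arm", "data": {"moves": [{"slide": [1,0,0],"dr": [0,0,0]},{"slide": [2,0,0],"dr": [0,0,0]},{"slide": [3,0,0],"dr": [0,0,0]},{"slide": [4,0,0],"dr": [0,0,0]},{"slide": [4,0,0],"dr": [0,0,0]}]}}

```text
clock: 8.7
eef_pos: [0.5357, 0.0719, 0.178]
ee_rot: [[-0.0, 0.258, 0.966], [0.001, 0.966, -0.258], [-1.0, 0.001, -0.0]]
force: [-1.7, 1.3, 1.6]
grip_width: 0.022
```

{"op": "step_arm", "data": {"moves": [{"slide": [1,0,0],"dr": [0,0,0]},{"slide": [2,0,0],"dr": [0,0,0]},{"slide": [3,0,0],"dr": [0,0,0]},{"slide": [3,0,0],"dr": [0,0,0]}]}}

```text
clock: 9.1
eef_pos: [0.5364, 0.0718, 0.1763]
ee_rot: [[0.002, 0.258, 0.966], [0.0, 0.966, -0.258], [-1.0, 0.001, 0.002]]
force: [-1.8, 2.5, 8.0]
grip_width: 0.0218
```

The latches are resisting (8 N). Pressing on.

{"op": "step_arm", "data": {"moves": [{"slide": [1,0,0],"dr": [0,0,0]},{"slide": [2,0,0],"dr": [0,0,0]},{"slide": [3,0,0],"dr": [0,0,0]},{"slide": [3,0,0],"dr": [0,0,0]}]}}

```text
clock: 9.5
eef_pos: [0.5357, 0.0719, 0.1725]
ee_rot: [[0.0, 0.258, 0.966], [0.001, 0.966, -0.258], [-1.0, 0.001, -0.0]]
force: [-1.4, 2.9, 3.7]
grip_width: 0.0217
```

{"op": "step_arm", "data": {"moves": [{"slide": [1,0,0],"dr": [0,0,0]},{"slide": [2,0,0],"dr": [0,0,0]},{"slide": [3,0,0],"dr": [0,0,0]},{"slide": [3,0,0],"dr": [0,0,0]}]}}

```text
clock: 9.9
eef_pos: [0.5352, 0.0718, 0.1671]
ee_rot: [[-0.003, 0.258, 0.966], [0.001, 0.966, -0.258], [-1.0, -0.0, -0.003]]
force: [0.4, 3.0, -12.2]
grip_width: 0.0214
```

Clicked: the latches are now drawing the cap down (−12 N). On to the stop.

{"op": "step_arm", "data": {"moves": [{"slide": [1,0,0],"dr": [0,0,0]},{"slide": [2,0,0],"dr": [0,0,0]},{"slide": [3,0,0],"dr": [0,0,0]},{"slide": [3,0,0],"dr": [0,0,0]}]}}

```text
clock: 10.3
eef_pos: [0.5353, 0.0717, 0.1655]
ee_rot: [[-0.001, 0.258, 0.966], [0.001, 0.966, -0.258], [-1.0, 0.0, -0.002]]
force: [-1.3, 4.6, -8.7]
grip_width: 0.0217
```

{"op": "step_arm", "data": {"moves": [{"slide": [0.5,0,0],"dr": [0,0,0]},{"slide": [1,0,0],"dr": [0,0,0]},{"slide": [1,0,0],"dr": [0,0,0]},{"slide": [1,0,0],"dr": [0,0,0]}]}}

```text
clock: 10.7
eef_pos: [0.5355, 0.0716, 0.1652]
ee_rot: [[-0.001, 0.258, 0.966], [0.0, 0.966, -0.258], [-1.0, 0.0, -0.001]]
force: [-1.9, 5.0, -3.7]
grip_width: 0.0217
```

It has stopped near z=0.165. I'll add push, with a slight shift to relieve the side load.

{"op": "step_arm", "data": {"moves": [{"slide": [1,0.8,-0.5],"dr": [0,0,0]},{"slide": [2,0.8,-0.5],"dr": [0,0,0]},{"slide": [3,0.8,-0.5],"dr": [0,0,0]},{"slide": [3,0.8,-0.5],"dr": [0,0,0]}]}}

```text
clock: 11.1
eef_pos: [0.5361, 0.072, 0.163]
ee_rot: [[0.002, 0.258, 0.966], [-0.001, 0.966, -0.258], [-1.0, -0.0, 0.002]]
force: [-3.3, 0.5, 4.5]
grip_width: 0.0217
```

{"op": "step_arm", "data": {"moves": [{"slide": [1,0,0],"dr": [0,0,0]},{"slide": [2,0,0],"dr": [0,0,0]},{"slide": [3,0,0],"dr": [0,0,0]},{"slide": [3,0,0],"dr": [0,0,0]}]}}

```text
clock: 11.5
eef_pos: [0.536, 0.072, 0.1628]
ee_rot: [[0.003, 0.257, 0.966], [-0.001, 0.966, -0.257], [-1.0, -0.0, 0.003]]
force: [-8.4, 0.9, 23.1]
grip_width: 0.0214
```

z=0.163 matches the computed home height, and the push is 23 N. Easing toward about 12 N.

{"op": "step_arm", "data": {"moves": [{"slide": [-1,0,-0.5],"dr": [0,0,0]},{"slide": [-1.5,0,-0.5],"dr": [0,0,0]},{"slide": [-1.5,0,-0.5],"dr": [0,0,0]},{"slide": [-1.5,0,-0.5],"dr": [0,0,0]}]}}

```text
clock: 11.9
eef_pos: [0.536, 0.072, 0.1629]
ee_rot: [[0.003, 0.257, 0.966], [-0.001, 0.966, -0.257], [-1.0, -0.0, 0.004]]
force: [-5.1, 1.4, 12.5]
grip_width: 0.0215
```

{"op": "step_arm", "data": {"moves": [{"slide": [0,0,0],"dr": [0,0,0]},{"slide": [0,0,0],"dr": [0,0,0]},{"slide": [0,0,0],"dr": [0,0,0]},{"slide": [0,0,0],"dr": [0,0,0]},{"slide": [0,0,0],"dr": [0,0,0]}]}}

```text
clock: 12.4
eef_pos: [0.536, 0.072, 0.1629]
ee_rot: [[0.003, 0.258, 0.966], [-0.001, 0.966, -0.258], [-1.0, -0.0, 0.004]]
force: [-4.5, 1.2, 12.8]
grip_width: 0.0214
```

```bash
python3 - <<'E'
from h import *
a=arm.capture("scene");b=arm.capture("top")
s=arm.get_state();print(s["clock"],s["eef_pos"],s["force"],s["moment"],s["grip_width"])
cv2.imwrite("pics/s8.png",a[:,:,::-1])
z=lambda im,x,y,w,h,k:cv2.resize(im[y:y+h,x:x+w],None,fx=k,fy=k,interpolation=2)
cv2.imwrite("pics/c8.png",np.hstack([z(a,310,165,80,80,5),z(a,80,165,240,240,400/240)])[:,:,::-1])
E
```

```text
12.5 [0.53599063 0.07204562 0.16291865] [-5.31634462  0.25588668 11.97347799] [ 0.12926443  0.90536373 -0.01252047] 0.021721773145998876
```

View pics/c8.png

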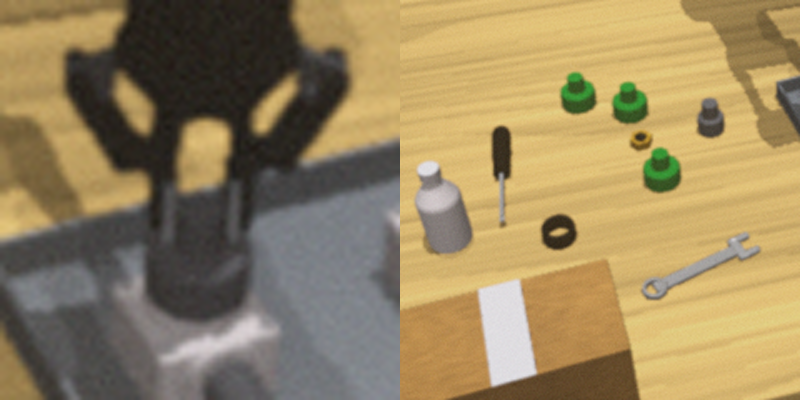

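The cap sits low and level on the wide spigot, with its bottom edge at scene ≈ row 228.5. The bystanders look undisturbed. One last numeric check, then I'll hand in.

```bash
python3 - <<'E'
from h import *
a=cv2.imread("pics/s8.png");g=cv2.GaussianBlur(cv2.cvtColor(a,cv2.COLOR_BGR2GRAY).astype(float),(5,1),0)
print(g[220:234,349].astype(int))
for zb in(.056,.060,.065):
    q=np.array([proj("scene",[.5355+.025*np.cos(t),.072+.025*np.sin(t),zb]) for t in np.arange(0,6.28,.05)]); print(zb,q.max(0))
E
```

```text
[ 67  65  58  57  57  58  56  58  62  92 120 130 154 192]
0.056 [359.16957815 229.1232117 ]
0.06 [359.25045569 227.85266595]
0.065 [359.35196836 226.25787103]
```

```bash
python3 -c "
from plant import arm
print(arm.get_state()['force']); print(arm.sign_off())"
```

```text
[-5.31634462  0.25588668 11.97347799]
the job is handed in; nothing more can be done
None
```

The wide grey cap is clicked on and fully home on the wide fitting, which is the one the duct ends at. I handed the job in at about 12.5 s, with the gripper still on the cap and pushing down at about 12 N.

- **Latch click:** I read about 8 N against the push, after which the latches pulled the cap down (readings to −12 N).
- **Fully home:** The tool stopped at z = 0.163 m, the height worked out for a home cap. The cap's lower edge is at image row 229, against a prediction of 229.1.
- **Slip in the grip:** The cap seems to have slid about 2 mm in the fingers when the latches pulled, and I pressed that back.
- **Push:** It reached 23 N for a moment before I eased it off. A side force of about 5 N remains.
- **Camera disagreement:** The two cameras differed by 2–3 mm on positions. I used the scene view, and the cap slid on with no load until the latches.
- **Everything else:** In the last scene picture, by eye, the narrow cap, green look-alikes, nut, screwdriver, ring, wrench and bottle look undisturbed. I did not re-check the parts tub closely.

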